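# Shift the planer's feed gearbox into the pinned slot

## Task

Change the feed of the planer's gearbox: with the fingertips, push the gear lever by its knob out of the middle leg, through the gate and fully home into the outer slot whose end is marked by the tall mushroom-headed index pin, without running it into any other outer slot on the way. Push it gently; do not pinch the knob or pull it up. Leave everything else on the gearbox and the bench where it is.

Things in the scene. Friction and masses are not known exactly. Their poses are not given: they have to be found in the camera images.
- gearbox: Grey gearbox fixed to the bench, 240 x 240 x 100 mm, on a 270 mm square foot. Aluminium cover plate 148 x 200 mm on top, upper face 110 mm above the bench; blue motor on its +x side, top 140 mm above the bench. Origin: centre of its underside, below the lever's pivot and the middle of the gate. x runs along the gate's legs, y along the crossing channel, z up.
- gate (a point): Middle of the gate, on the plate's upper face, 110 mm above the bench; axes as the gearbox. Double H: three legs along x, at knob offsets y = -46, 0, +46 mm, joined at x = 0 by one crossing channel along y. Leg ends (slots): knob offsets x = -37 and +37 mm. The lever crosses only with the knob within about 5 mm of x = 0 and runs along a leg only within 4 mm of its middle line.
- knob (a point): Middle of the black barrel-shaped knob of the gear lever: 32 mm across, reaching 20 mm above and below this point. The lever (9 mm steel rod) pivots 15 mm above the gearbox's origin; this point is 180 mm up from the pivot, 195 mm above the bench when upright. It moves with about 4 N at the knob and stays where it is left; at a stop it gives no further, 15 N is ample.
- along (a joint): Tilt of the lever along the legs (gearbox x), rad: 0 in the crossing channel, +0.208 at the +x ends, -0.208 at the -x ends (hard stops). The knob moves 180 mm times the sine. It starts anywhere in the middle leg.
- across (a joint): Tilt of the lever along the crossing channel (gearbox y), rad: 0 in the middle leg, +0.261 in the +y leg, -0.261 in the -y leg (hard stops). It starts at 0.
- knob_lift (a joint): How far the knob is pulled up its rod against a spring (10 N to start it), m: 0 at rest, up to 0.015.
- pin: Index pin: upright steel pin with a 24 mm wide mushroom head, 38 mm tall, fixed in the cover plate (top 148 mm above the bench). It stands at one of four places, gearbox x = +-62, y = +-52 mm, each just beyond the end of an outer slot; the other three have flat steel plugs, 15 mm across, 3 mm high. Origin: centre of its foot on the plate.
- grease_tin: Bystander, loose: flat round tin, 38 mm across, 30 mm high, standing on the gearbox in front of the lever (its top is 130 mm above the bench). Origin: centre of its underside.
- bearing: Bystander, loose: steel ring, 35 mm across, 12 mm high, lying on the gearbox's cover plate on its -y side. Origin: centre of its underside.
- glue: Bystander, loose: white bottle, 60 mm across, 170 mm high, standing on the bench on the gearbox's +y side. Origin: centre of its underside.
- mallet: Bystander, loose: wooden mallet lying on the bench on the gearbox's -y side, 290 mm long, 60 mm high. Origin: at its underside, near its middle.
- push_stick: Bystander, loose: flat plywood push stick, 245 mm long, 14 mm high, lying on the bench. Origin: at its underside, near its middle.
- offcut: Bystander, loose: block of wood 130 x 45 x 35 mm lying on the bench. Origin: centre of its underside.

How it is judged (in metres and radians):
At the end, for the whole second after the job is handed in: The lever is home in the slot by the index pin: tilted more than 0.18 rad along the leg (of 0.208) and more than 0.22 rad across (of 0.261), the knob's middle within 45 mm of the pin seen from above, and the knob down on its rod (within 2 mm) ((value of joint along above 0.18 rad or value of joint along below -0.18 rad) and (value of joint across above 0.22 rad or value of joint across below -0.22 rad) and horizontal distance between knob and pin below 0.045 m and value of joint knob_lift below 0.002 m); the robot touches nothing.
It fails at once if the lever is run into an outer slot that is not the pinned one ((value of joint along above 0.12 rad or value of joint along below -0.12 rad) and (value of joint across above 0.19 rad or value of joint across below -0.19 rad) and horizontal distance between knob and pin above 0.06 m).
It fails at once if the knob is pulled up its rod by more than 4 mm (value of joint knob_lift above 0.004 m).
It fails at once if the knob is pushed or squeezed with more than 36 N (contact force between the fingers and knob_lift above 36 N).
It fails at once if a bystander is moved more than 15 mm (distance of any of grease_tin, bearing, glue, mallet, push_stick, offcut from where it was at the start of the episode above 0.015 m).
It also fails if it takes over 64 s, if anything falls off the work surface, if the arm or the gripper's body presses on something with over 40 N, if the wrist force passes 120 N, or if a joint passes its speed limit or range.

## Robot

A 7-joint arm with a two-finger parallel gripper is mounted at the origin on the work surface. World frame = base frame: x ahead of the robot, y to its left, z up, the work surface at z = 0. Lengths are in m, angles in degrees, forces in N, time in s.
With the tool pointing down it reaches from about 0.35 to 0.775 m from the base axis. Payload 3.1 kg.
Tool frame: the origin (TCP) lies midway between the tips of the shut fingers; the grasp point (between the pads) lies 19 mm behind it; x points along the fingers, y is the direction in which the jaws open and shut, and the axes are right-handed (so a half turn about x gives the same grasp; the last joint's range is limited). The gripper opens to 85 mm and grips with 20 to 120 N. Pads are 22 mm wide; open, the fingers measure 114 mm over their backs; the gripper's body (76 mm by 85 mm) begins 54 mm behind the grasp point. The pads swing forward as they close: fully open they stand 13 mm farther back than shut.
Start: joints at [-79.509, 17.813, 0.802, 86.603, -0.252, 75.585, -1.558], TCP at [0.123, 0.536, 0.231] pointing down, gripper open.
Joint ranges: [-154.91, 154.91], [-16.99, 109.72], [-72.82, 74.43], [7.12, 147.25], [-82.49, 262.49], [11.32, 116.49], [-174.64, 174.64]. Speed limits (degrees/s): [159.86, 159.86, 180, 180, 180, 180, 180].

## Interface

Orientations are given as a 3x3 rotation matrix whose columns are the frame's x, y, z axes.
In Python, from rig import manip, get_image, models gives the robot as it stands. The module is installed in compiled form; this text tells all that it offers.
- The arm moves only by the tool send_rows, never from a script. Its argument "deltas" is a list of rows, each a list of 2 entries, a list of its own where there are three numbers: the shift along the tool's x, y, z in m, then the turn about the tool's x in rad. In form: [[[tx, ty, tz], twist], ...]. A call has 1 to 20 rows; each row is the pose to reach, as a shift and turn from the pose measured when the call began, along the tool's axes at that moment; what a row does not reach only later rows make up. A row lasts 1/10 s, in which the tool goes at most 50 mm and 8.59 degrees, less where a joint would pass 70% of its speed; a pose out of reach is approached as far as the arm can. A call with a gripper value outside its range is refused whole. "claw" is the opening, from 0 (shut) to 1 (fully open), set as the call begins (left out, the last holds). The fingers move at their own pace and stop on an object; "newtons" is the grip in N (left out, the last holds). Time passes only in rows, so rows that repeat a pose let the fingers close. It gives the time, the measured TCP pose, the force and the opening at its end, in the units of the state.
- manip.state(): the state, without advancing time (a new reading comes with each control period).
- get_image(name): name is "scene" or "top" or "wrist"; returns a dict with "image" (480x640x3 uint8, blue, green, red), "intrinsics" (3x3 intrinsics, pixels), "camera_from_world" (4x4, takes a point from world to camera coordinates). Camera axes: x right, y down, z forward; pixel columns grow to the right and rows downward; lengths in m; the calibration is good to about 2 mm. The wrist camera is an equidistant fisheye: a pixel r from the principal point sees the ray r / f radians off the axis. A picture is of the moment at which its call begins. There is no depth.
- manip.hand_in(): hands the job in, once; it reports no verdict.
Trained networks look in a picture, given as the dict that the camera call returned (one of the last four; its "shot" number tells which), for a name from the list of things; names that differ only in an ending like _2 or _b are one class to them, and where a whole thing is asked for, a point or a joint stands for the part that bears it (a point fixed in the world has none). Each returns a list of dicts, best first, with "p" (0 to 1); they miss things now and then, are a little off and sometimes report something else, mostly with a low value. They report only what shows in the picture. A call takes as long as a camera call.
- models.boxes_of(query, picture): "xy" ([column, row] in pixels, amid what is visible of it).
- models.regions_of(query, picture): "region" (480x640 bool, what is visible of it) and "xy" ([column, row] in pixels, amid what is visible of it).
The state is a dict: "t": time; "qpos": joint angles; "joint_velocities": joint speeds; "joint_efforts": joint torques, N m; "tool_pos": TCP position; "orientation": TCP orientation; "ft_force": force on the tool from outside, world axes, zero at the start; "moment": the same for the moment, N m; "width": finger opening in m.
Only numpy, scipy, OpenCV 4.12 (cv2) and the standard library are available. Lean on these libraries where they do the work, as an engineer would, in place of code of your own. Each camera call takes 0.05 s, during which the arm holds its last target.

## Working session

There is one attempt and no reset: what is moved stays moved. The work goes in short steps, Python scripts to look and compute and a tool call to move; the robot and the scene stay as the last step left them, time stands still between calls to the robot, and variables do not carry over. Pictures are saved under pics/ and viewed, and the job is handed in when it is done.

Besides the shell and the picture viewer there is one more tool, called after "Call:" by a JSON object that holds its "name" and its "arguments", one argument or row to a line. send_rows: Moves the arm, as the interface text tells. Its arguments: {"type":"object","properties":{"deltas":{"type":"array","items":{"type":"array"}},"claw":{"type":"number"},"newtons":{"type":"number"}},"required":["deltas"]}

```bash
mkdir -p pics; python3 - <<'E'
from rig import manip,get_image,models
import cv2,numpy as np
s=manip.state();print(s)
for n in ["scene","top","wrist"]:
    p=get_image(n);cv2.imwrite(f"pics/a_{n}.png",p["image"]);print(n,p["intrinsics"].tolist(),np.round(p["camera_from_world"],4).tolist())
    for q in ["gearbox","knob","pin","grease_tin","bearing","glue"]:
        print(q,[(np.round(d["xy"],1).tolist(),round(d["p"],2)) for d in models.boxes_of(q,p)[:3]])
E
```

```text
{'t': 0.0, 'qpos': array([-79.50833661,  17.86043346,   0.79947473,  86.69239747,
        -0.25201539,  75.58314981,  -1.55869602]), 'joint_velocities': array([-0.07081841, -0.06582152, -0.02006012, -0.04157897,  0.04235728,
       -0.05883565,  0.01593372]), 'joint_efforts': array([ 3.09775633e-04, -3.79920638e+01,  1.45757440e-01, -2.30585307e+01,
        1.20542297e-02,  1.36731777e-02, -1.05631983e-05]), 'tool_pos': array([0.122416  , 0.53545844, 0.2302179 ]), 'orientation': array([[-4.38090429e-04,  2.22817935e-01,  9.74859978e-01],
       [-2.30129020e-03,  9.74857265e-01, -2.22818350e-01],
       [-9.99997256e-01, -2.34105030e-03,  8.56930933e-05]]), 'ft_force': array([-0.11524479, -0.5528658 ,  0.18441666]), 'moment': array([ 0.00235417, -0.00203769, -0.03110723]), 'width': 0.0857346593161163}
scene [[620.0212956342898, 0.0, 322.565294003891], [0.0, 620.0212956342898, 248.2812511825455], [0.0, 0.0, 1.0]] [[0.7154, 0.6987, -0.0016, -0.4206], [0.5659, -0.5808, -0.5852, -0.2207], [-0.4098, 0.4177, -0.8109, 1.3906], [0.0, 0.0, 0.0, 1.0]]
gearbox [([366.2, 290.6], 0.87), ([400.3, 
[... 257 characters left out ...]
46002505156], [0.0, 0.0, 1.0]] [[-0.0105, -0.9999, 0.0009, 0.0441], [-0.9766, 0.01, -0.2148, 0.5882], [0.2148, -0.0032, -0.9767, 0.9831], [0.0, 0.0, 0.0, 1.0]]
gearbox []
knob [([214.6, 232.2], 0.6), ([295.4, 238.8], 0.48)]
pin []
grease_tin [([281.5, 281.7], 0.52)]
bearing [([335.7, 249.3], 0.67)]
glue [([213.8, 232.9], 0.87)]
wrist [[371.64829954431775, 0.0, 314.9623252578576], [0.0, 371.64829954431775, 235.42058641183723], [0.0, 0.0, 1.0]] [[0.2234, 0.9747, 0.0013, -0.5506], [0.9328, -0.2142, 0.2898, -0.0364], [0.2827, -0.0636, -0.9571, 0.3789], [0.0, 0.0, 0.0, 1.0]]
gearbox [([128.9, 465.6], 0.69)]
knob [([129.0, 462.5], 0.57)]
pin []
grease_tin []
bearing [([125.5, 461.9], 0.4)]
glue []
```

View pics/a_scene.png

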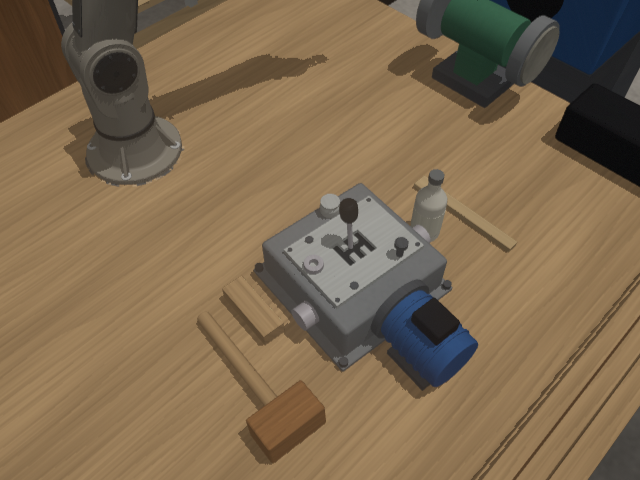

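View pics/a_top.png

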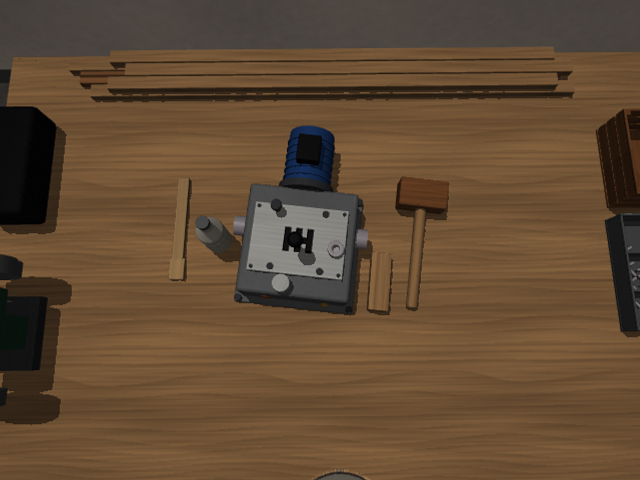

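```bash
python3 - <<'E'
import cv2
a=cv2.imread("pics/a_scene.png")[150:400,240:480];cv2.imwrite("pics/b_s.png",cv2.resize(a,None,fx=2.4,fy=2.4,interpolation=2))
a=cv2.imread("pics/a_top.png")[130:350,170:450];cv2.imwrite("pics/b_t.png",cv2.resize(a,None,fx=2.5,fy=2.5,interpolation=2))
E
```

```text
(no output)
```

View pics/b_s.png

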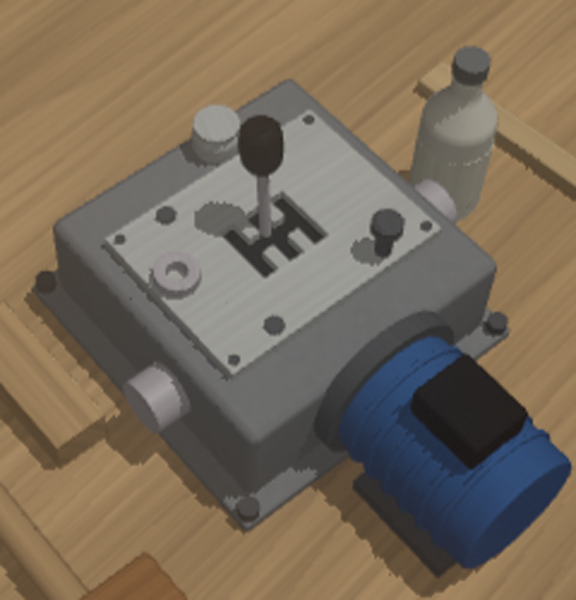

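View pics/b_t.png

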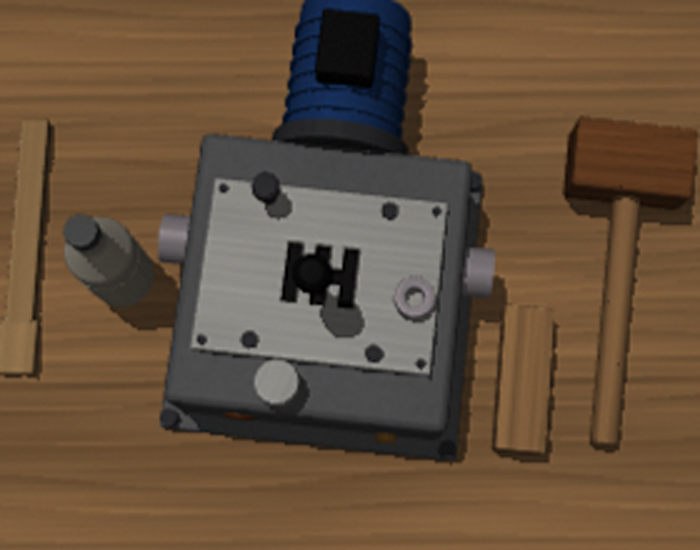

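```bash
cat > h.py <<'E'
import numpy as np
from scipy.optimize import least_squares
def proj(p,X):
    K,T=p
    X=np.atleast_2d(X);c=X@T[:3,:3].T+T[:3,3];return (c[:,:2]/c[:,2:])*K[0,0]+K[:2,2]
def G(v,P):
    c,s=np.cos(v[2]),np.sin(v[2]);P=np.atleast_2d(P)
    return P@np.array([[c,-s,0],[s,c,0],[0,0,1]]).T+[v[0],v[1],0]
def cam(p): return p["intrinsics"],p["camera_from_world"]
def knob(al,ac):  # approx
    x=.18*np.sin(al);y=.18*np.sin(ac);return np.array([x,y,.015+np.sqrt(.18**2-x*x-y*y)])
E
python3 - <<'E'
from h import *
from rig import get_image,models
import cv2
S=get_image("scene");T=get_image("top");s=cam(S);t=cam(T)
obs=[(t,(390,210),(.062,-.052,.113),'t'),(t,(249,339),(-.062,.052,.113),'t'),(t,(374,353),(-.062,-.052,.113),'t'),
(s,(166,215),(-.062,-.052,.113),'s'),(s,(274,325),(.062,-.052,.113),'s'),(t,(265,187),(.062,.052,.148),'t'),(s,(387,222),(.062,.052,.145),'s')]
def px(o): return np.array(o[1])/2.5+[170,130] if o[3]=='t' else np.array(o[1])/2.4+[240,150]
def f(v): return np.concatenate([proj(o[0],G(v,o[2]))[0]-px(o) for o in obs])
r=least_squares(f,[.6,0,0]);v=r.x;print("gearbox",v,np.degrees(v[2]));print(np.round(r.fun.reshape(-1,2),1))
ks=[]
for p,n in((S,'s'),(T,'t')):
  for d in models.regions_of("knob",p)[:2]:
    m=d["region"];ys,xs=np.nonzero(m);print(n,d["p"],d["xy"],m.sum(),xs.min(),xs.max(),ys.min(),ys.max())
for a in np.arange(-.2,.21,.05):
    K=G(v,knob(a,0));print(round(a,2),proj(s,K)[0].round(1),proj(t,K)[0].round(1),K.round(4))
def loc(c,xy,z):
    return least_squares(lambda w:proj(c,[w[0],w[1],z])[0]-xy,[.6,0]).x
print("tin",loc(t,px((0,(276,381),0,'t')),.13),loc(s,px((0,(217,125),0,'s')),.13))
print("glue top",loc(t,px((0,(83,232),0,'t')),.17),loc(s,px((0,(472,60),0,'s')),.17))
print("bear",loc(t,px((0,(414,297),0,'t')),.12))
E
```

```text
gearbox [ 0.58402994  0.08119376 -0.11496353] -6.58692527137376
[[-0.7 -0.6]
 [-0.  -0.1]
 [-0.3 -0.5]
 [-1.  -0.2]
 [-0.5 -0.3]
 [-0.5 -1.1]
 [-0.7  0. ]]
s 0.95 [347.1, 212.5] 413 339 357 198 223
t 0.73 [294.2, 237.7] 199 287 302 231 246
t 0.32 [301.8, 234.2] 16333 233 367 125 313
-0.2 [341.  205.7] [294.  248.2] [[0.5485 0.0853 0.1914]]
-0.15 [344.4 208.3] [294.5 243.5] [[0.5573 0.0843 0.193 ]]
-0.1 [347.9 211.1] [295.  238.9] [[0.5662 0.0833 0.1941]]
-0.05 [351.4 214. ] [295.5 234.3] [[0.5751 0.0822 0.1948]]
-0.0 [355.  217.2] [296.1 229.8] [[0.584  0.0812 0.195 ]]
0.05 [358.5 220.6] [296.6 225.4] [[0.593  0.0802 0.1948]]
0.1 [362.1 224.2] [297.1 221. ] [[0.6019 0.0791 0.1941]]
0.15 [365.6 228. ] [297.7 216.8] [[0.6108 0.0781 0.193 ]]
0.2 [369.2 231.9] [298.2 212.6] [[0.6196 0.0771 0.1914]]
tin [0.49061612 0.11588711] [0.49470661 0.1162044 ]
glue top [0.60653839 0.26772426] [0.6107036  0.27087441]
bear [0.56104136 0.00226469]
```

Call:
{"name": "send_rows", "arguments": {
  "deltas": [
    [[0,-0.012,0.016],-0.005],
    [[0,-0.034,0.047],-0.01],
    [[0,-0.06,0.083],-0.02],
    [[0,-0.086,0.119],-0.03],
    [[0,-0.112,0.154],-0.04],
    [[0,-0.138,0.19],-0.05],
    [[0,-0.164,0.226],-0.06],
    [[0,-0.19,0.262],-0.07],
    [[0,-0.216,0.298],-0.08],
    [[0,-0.242,0.334],-0.09],
    [[0,-0.268,0.37],-0.1],
    [[0,-0.294,0.406],-0.11],
    [[0,-0.32,0.441],-0.11],
    [[0,-0.337,0.465],-0.11],
    [[0,-0.345,0.476],-0.11],
    [[0,-0.348,0.48],-0.11],
    [[0,-0.348,0.48],-0.11],
    [[0,-0.348,0.48],-0.11]
  ],
  "claw": 0,
  "newtons": 20
}}

```text
t: 3.05
tool_pos: [0.512, 0.0922, 0.2312]
orientation: [[-0.001, 0.111, 0.994], [0.001, 0.994, -0.111], [-1.0, 0.001, -0.001]]
ft_force: [-1.0, 1.0, -0.1]
width: -0.0
```

```bash
cat > st.py <<'E'
from h import *
import sys
from rig import manip,get_image,models
import cv2
v=np.array([.584,.0812,-.115])
s=manip.state();c,n=np.cos(v[2]),np.sin(v[2]);R=np.array([[c,-n,0],[n,c,0],[0,0,1]])
print("t",s["t"],"tcp gb mm",(R.T@(s["tool_pos"]-[v[0],v[1],0])*1000).round(1),"F gb",(R.T@s["ft_force"]).round(1),"w",s["width"]);print((R.T@s["orientation"]).round(3).tolist())
if len(sys.argv)>1:
    S=get_image("scene");T=get_image("top")
    obs=[]
    for p,nn in((S,'s'),(T,'t')):
        ds=models.regions_of("knob",p)
        for d in ds[:2]: print(nn,round(d["p"],2),d["xy"],d["region"].sum())
    a=cv2.resize(S["image"][130:330,240:480],None,fx=2,fy=2,interpolation=2);b=cv2.resize(T["image"][130:330,180:340],None,fx=2,fy=2,interpolation=2)
    cv2.imwrite("pics/%s.png"%sys.argv[1],np.hstack([a,b]))
    for al in (-.2,-.1,0,.1,.2):
        print(al,[(proj(cam(S),G(v,knob(al,ac)))[0].round().tolist(),proj(cam(T),G(v,knob(al,ac)))[0].round().tolist()) for ac in (0,.26)])
E
python3 st.py c1
```

```text
t 3.05 tcp gb mm [-72.8   2.7 231.2] F gb [-1.1  0.9 -0.1] w -4.64622929901036e-05
[[-0.001, -0.004, 1.0], [0.001, 1.0, 0.004], [-1.0, 0.001, -0.001]]
s 0.8 [348.6, 209.4] 408
t 0.3 [379.7, 282.6] 1233
-0.2 [([341.0, 206.0], [294.0, 248.0]), ([361.0, 195.0], [271.0, 246.0])]
-0.1 [([348.0, 211.0], [295.0, 239.0]), ([368.0, 200.0], [272.0, 237.0])]
0 [([355.0, 217.0], [296.0, 230.0]), ([376.0, 206.0], [273.0, 228.0])]
0.1 [([362.0, 224.0], [297.0, 221.0]), ([383.0, 213.0], [274.0, 219.0])]
0.2 [([369.0, 232.0], [298.0, 213.0]), ([390.0, 220.0], [275.0, 211.0])]
```

View pics/c1.png

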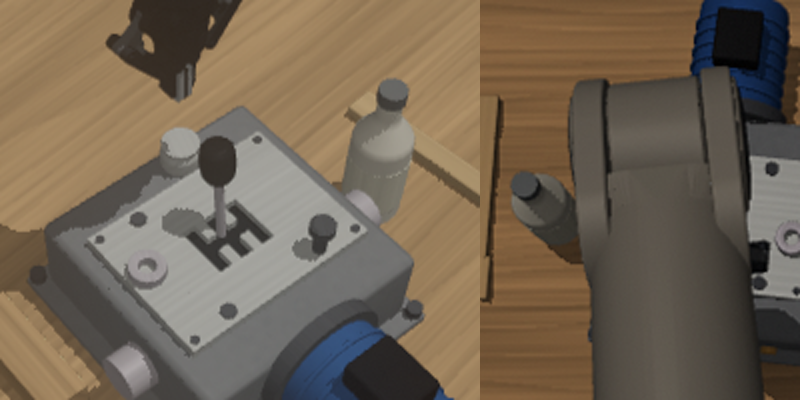

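The scene view shows the shut fingers behind the knob (knob at about 348,210, unmoved). The arm hides it in the top view. I'll go down beside the knob next.

Call:
{"name": "send_rows", "arguments": {
  "deltas": [
    [[0.01,-0.001,0],0],
    [[0.02,-0.002,0],0],
    [[0.03,-0.002,0],0],
    [[0.038,-0.003,0],0],
    [[0.042,-0.003,0],0],
    [[0.042,-0.003,0.005],0],
    [[0.042,-0.003,0.01],0],
    [[0.042,-0.003,0.015],0],
    [[0.042,-0.003,0.02],0],
    [[0.042,-0.003,0.023],0],
    [[0.042,-0.003,0.026],0],
    [[0.042,-0.003,0.028],0],
    [[0.042,-0.003,0.028],0],
    [[0.042,-0.003,0.028],0]
  ]
}}

```text
t: 4.65
tool_pos: [0.5395, 0.0853, 0.1893]
orientation: [[-0.001, 0.112, 0.994], [0.001, 0.994, -0.112], [-1.0, 0.001, -0.001]]
ft_force: [-0.9, 0.2, -0.1]
width: -0.0
```

```bash
python3 st.py c2
```

```text
t 4.65 tcp gb mm [-44.7  -1.  189.3] F gb [-0.9  0.1 -0.1] w -3.5091402925251906e-05
[[-0.001, -0.003, 1.0], [0.001, 1.0, 0.003], [-1.0, 0.001, -0.001]]
s 0.57 [346.3, 212.5] 422
-0.2 [([341.0, 206.0], [294.0, 248.0]), ([361.0, 195.0], [271.0, 246.0])]
-0.1 [([348.0, 211.0], [295.0, 239.0]), ([368.0, 200.0], [272.0, 237.0])]
0 [([355.0, 217.0], [296.0, 230.0]), ([376.0, 206.0], [273.0, 228.0])]
0.1 [([362.0, 224.0], [297.0, 221.0]), ([383.0, 213.0], [274.0, 219.0])]
0.2 [([369.0, 232.0], [298.0, 213.0]), ([390.0, 220.0], [275.0, 211.0])]
```

View pics/c2.png

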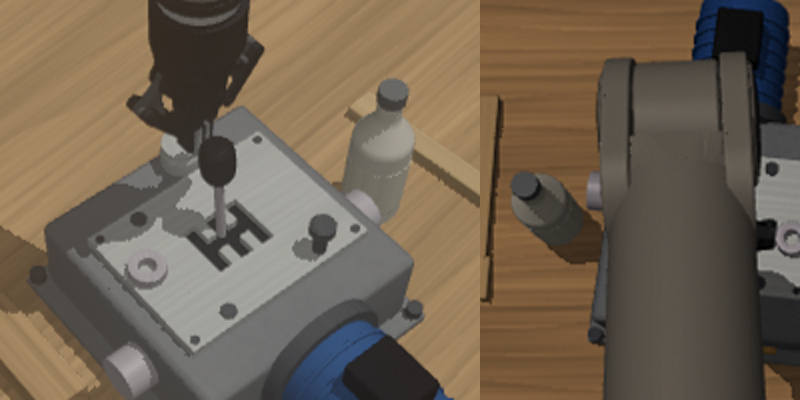

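Call:
{"name": "send_rows", "arguments": {
  "deltas": [
    [[0,0.001,0.001],0],
    [[0,0.001,0.002],0],
    [[0,0.001,0.003],0],
    [[0,0.001,0.004],0],
    [[0,0.001,0.005],0],
    [[0,0.001,0.006],0]
  ]
}}

```text
t: 5.45
tool_pos: [0.5455, 0.0857, 0.1893]
orientation: [[-0.001, 0.112, 0.994], [0.001, 0.994, -0.112], [-1.0, 0.001, -0.001]]
ft_force: [-4.3, -0.7, 1.8]
width: -0.0003
```

Call:
{"name": "send_rows", "arguments": {
  "deltas": [
    [[0,0,0.001],0],
    [[0,0,0.002],0],
    [[0,0,0.003],0],
    [[0,0,0.004],0],
    [[0,0,0.005],0],
    [[0,0,0.006],0],
    [[0,0,0.006],0]
  ]
}}

```text
t: 6.15
tool_pos: [0.5517, 0.0852, 0.1893]
orientation: [[-0.001, 0.112, 0.994], [0.001, 0.994, -0.112], [-1.0, 0.001, -0.001]]
ft_force: [-3.4, -0.6, 1.8]
width: -0.0001
```

```bash
python3 st.py c3
```

```text
t 6.15 tcp gb mm [-32.6   0.2 189.3] F gb [-3.3 -1.   1.8] w -5.304920195351392e-05
[[-0.001, -0.003, 1.0], [0.001, 1.0, 0.003], [-1.0, 0.001, -0.001]]
s 0.69 [351.2, 216.4] 376
s 0.26 [348.3, 216.3] 528
-0.2 [([341.0, 206.0], [294.0, 248.0]), ([361.0, 195.0], [271.0, 246.0])]
-0.1 [([348.0, 211.0], [295.0, 239.0]), ([368.0, 200.0], [272.0, 237.0])]
0 [([355.0, 217.0], [296.0, 230.0]), ([376.0, 206.0], [273.0, 228.0])]
0.1 [([362.0, 224.0], [297.0, 221.0]), ([383.0, 213.0], [274.0, 219.0])]
0.2 [([369.0, 232.0], [298.0, 213.0]), ([390.0, 220.0], [275.0, 211.0])]
```

View pics/c3.png

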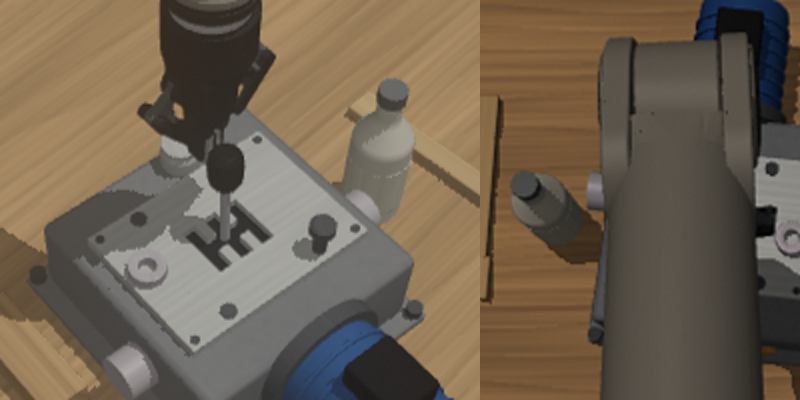

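Call:
{"name": "send_rows", "arguments": {
  "deltas": [
    [[0,0,0.001],0],
    [[0,0,0.002],0],
    [[0,0,0.003],0],
    [[0,0,0.004],0],
    [[0,0,0.005],0],
    [[0,0,0.006],0],
    [[0,0,0.006],0]
  ]
}}

```text
t: 7.05
tool_pos: [0.5577, 0.0845, 0.1893]
orientation: [[-0.001, 0.112, 0.994], [0.001, 0.994, -0.112], [-1.0, 0.001, -0.001]]
ft_force: [-3.9, -0.3, 2.3]
width: 0.0001
```

Call:
{"name": "send_rows", "arguments": {
  "deltas": [
    [[0,0,-0.004],0],
    [[0,0,-0.01],0],
    [[0,0,-0.02],0],
    [[0,0,-0.03],0],
    [[0,-0.01,-0.04],0],
    [[0,-0.03,-0.042],0],
    [[0,-0.05,-0.035],0],
    [[0,-0.058,-0.025],0],
    [[0,-0.06,-0.02],0],
    [[0,-0.06,-0.01],0],
    [[0,-0.06,0],0],
    [[0,-0.06,0.01],0],
    [[0,-0.06,0.02],0],
    [[0,-0.06,0.025],0],
    [[0,-0.06,0.027],0],
    [[0,-0.06,0.027],0],
    [[0,-0.06,0.027],0]
  ]
}}

```text
t: 8.75
tool_pos: [0.5776, 0.0219, 0.1892]
orientation: [[-0.001, 0.112, 0.994], [0.001, 0.994, -0.112], [-1.0, 0.001, -0.001]]
ft_force: [-0.5, -0.3, -0.2]
width: 0.0003
```

```bash
python3 st.py c4
```

```text
t 8.75 tcp gb mm [  0.4 -59.6 189.2] F gb [-0.4 -0.3 -0.2] w 0.0002594121661298439
[[-0.001, -0.003, 1.0], [0.001, 1.0, 0.003], [-1.0, 0.001, -0.001]]
s 0.88 [352.8, 216.3] 330
-0.2 [([341.0, 206.0], [294.0, 248.0]), ([361.0, 195.0], [271.0, 246.0])]
-0.1 [([348.0, 211.0], [295.0, 239.0]), ([368.0, 200.0], [272.0, 237.0])]
0 [([355.0, 217.0], [296.0, 230.0]), ([376.0, 206.0], [273.0, 228.0])]
0.1 [([362.0, 224.0], [297.0, 221.0]), ([383.0, 213.0], [274.0, 219.0])]
0.2 [([369.0, 232.0], [298.0, 213.0]), ([390.0, 220.0], [275.0, 211.0])]
```

View pics/c4.png

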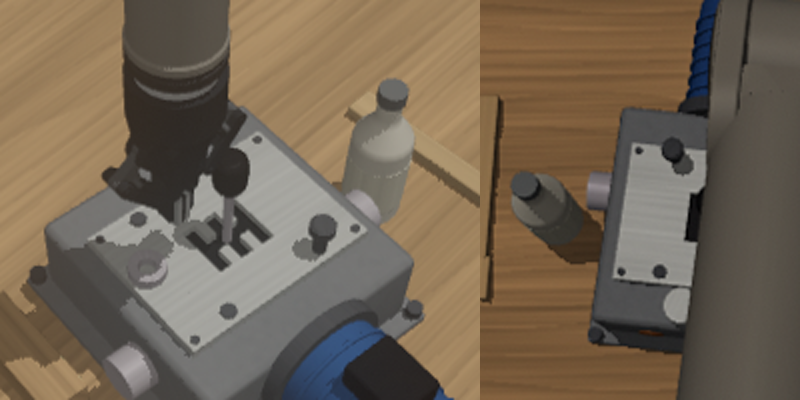

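The knob sits at about (355,217), which matches along = 0. Now I'll push it along +y.

Call:
{"name": "send_rows", "arguments": {
  "deltas": [
    [[0,0.006,0],0],
    [[0,0.012,0],0],
    [[0,0.018,0],0],
    [[0,0.022,0],0],
    [[0,0.024,0],0],
    [[0,0.026,0],0],
    [[0,0.028,0],0],
    [[0,0.03,0],0],
    [[0,0.032,0],0],
    [[0,0.034,0],0],
    [[0,0.036,0],0],
    [[0,0.036,0],0]
  ]
}}

```text
t: 10.15
tool_pos: [0.5817, 0.0565, 0.1895]
orientation: [[-0.001, 0.113, 0.994], [-0.0, 0.994, -0.113], [-1.0, -0.0, -0.001]]
ft_force: [-1.0, -4.2, 1.4]
width: 0.0002
```

```bash
python3 st.py c5
```

```text
t 10.15 tcp gb mm [  0.5 -24.8 189.5] F gb [-0.5 -4.2  1.4] w 0.00016844571605120932
[[-0.001, -0.002, 1.0], [-0.0, 1.0, 0.002], [-1.0, -0.0, -0.001]]
s 0.55 [358.8, 218.9] 225
-0.2 [([341.0, 206.0], [294.0, 248.0]), ([361.0, 195.0], [271.0, 246.0])]
-0.1 [([348.0, 211.0], [295.0, 239.0]), ([368.0, 200.0], [272.0, 237.0])]
0 [([355.0, 217.0], [296.0, 230.0]), ([376.0, 206.0], [273.0, 228.0])]
0.1 [([362.0, 224.0], [297.0, 221.0]), ([383.0, 213.0], [274.0, 219.0])]
0.2 [([369.0, 232.0], [298.0, 213.0]), ([390.0, 220.0], [275.0, 211.0])]
```

View pics/c5.png

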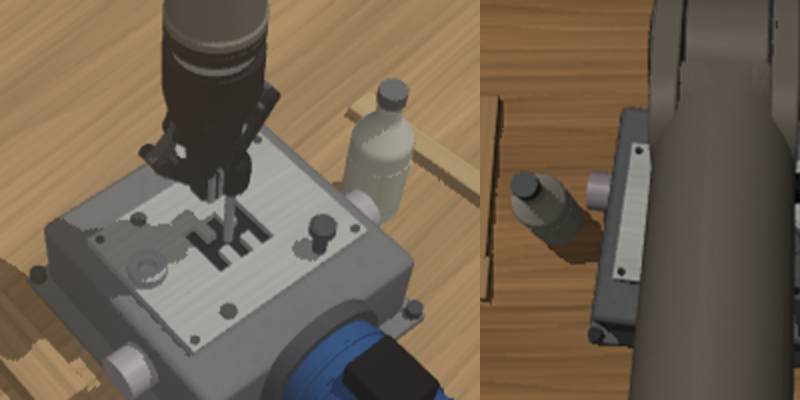

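Call:
{"name": "send_rows", "arguments": {
  "deltas": [
    [[0,0.002,0],0],
    [[0,0.004,0],0],
    [[0,0.006,0],0],
    [[0,0.008,0],0],
    [[0.001,0.01,0],0],
    [[0.001,0.012,0],0],
    [[0.001,0.014,0],0],
    [[0.001,0.016,0],0],
    [[0.002,0.018,0],0],
    [[0.002,0.02,0],0]
  ]
}}

```text
t: 11.35
tool_pos: [0.584, 0.0772, 0.1875]
orientation: [[-0.0, 0.112, 0.994], [0.001, 0.994, -0.112], [-1.0, 0.001, -0.0]]
ft_force: [-0.1, -3.0, 2.1]
width: -0.0002
```

Call:
{"name": "send_rows", "arguments": {
  "deltas": [
    [[0,0.002,0],0],
    [[0.001,0.004,0],0],
    [[0.001,0.006,0],0],
    [[0.002,0.008,0],0],
    [[0.002,0.01,0],0],
    [[0.002,0.012,0],0],
    [[0.002,0.013,0],0]
  ]
}}

```text
t: 12.05
tool_pos: [0.5853, 0.0904, 0.1851]
orientation: [[-0.001, 0.112, 0.994], [0.001, 0.994, -0.112], [-1.0, 0.001, -0.001]]
ft_force: [0.2, -2.1, 0.3]
width: 0.0002
```

```bash
python3 st.py c6
```

```text
t 12.05 tcp gb mm [  0.3   9.2 185.1] F gb [ 0.4 -2.1  0.3] w 0.00023935921550026783
[[-0.001, -0.003, 1.0], [0.001, 1.0, 0.003], [-1.0, 0.001, -0.001]]
s 0.64 [372.3, 211.9] 213
-0.2 [([341.0, 206.0], [294.0, 248.0]), ([361.0, 195.0], [271.0, 246.0])]
-0.1 [([348.0, 211.0], [295.0, 239.0]), ([368.0, 200.0], [272.0, 237.0])]
0 [([355.0, 217.0], [296.0, 230.0]), ([376.0, 206.0], [273.0, 228.0])]
0.1 [([362.0, 224.0], [297.0, 221.0]), ([383.0, 213.0], [274.0, 219.0])]
0.2 [([369.0, 232.0], [298.0, 213.0]), ([390.0, 220.0], [275.0, 211.0])]
```

View pics/c6.png

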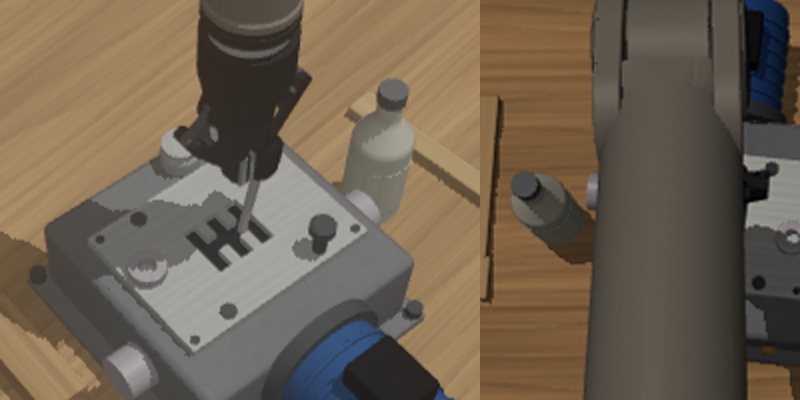

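Call:
{"name": "send_rows", "arguments": {
  "deltas": [
    [[0,0.001,0],0],
    [[0,0.002,0],0],
    [[0,0.003,0],0],
    [[0,0.004,0],0],
    [[0,0.004,0],0]
  ]
}}

```text
t: 12.75
tool_pos: [0.5856, 0.0946, 0.1849]
orientation: [[-0.001, 0.112, 0.994], [0.001, 0.994, -0.112], [-1.0, 0.001, -0.001]]
ft_force: [0.7, -3.6, -0.1]
width: -0.0001
```

Call:
{"name": "send_rows", "arguments": {
  "deltas": [
    [[0,0.001,0],0],
    [[0,0.002,0],0],
    [[0,0.002,0],0]
  ]
}}

```text
t: 13.05
tool_pos: [0.5858, 0.0968, 0.1848]
orientation: [[-0.001, 0.112, 0.994], [0.001, 0.994, -0.112], [-1.0, 0.001, -0.002]]
ft_force: [0.9, -4.0, -0.2]
width: -0.0002
```

```bash
python3 st.py c7
```

```text
t 13.05 tcp gb mm [  0.   15.8 184.8] F gb [ 1.3 -3.9 -0.2] w -0.00021447454803467716
[[-0.002, -0.003, 1.0], [0.001, 1.0, 0.003], [-1.0, 0.001, -0.002]]
s 0.78 [376.2, 205.6] 236
t 0.66 [330.8, 232.9] 7399
-0.2 [([341.0, 206.0], [294.0, 248.0]), ([361.0, 195.0], [271.0, 246.0])]
-0.1 [([348.0, 211.0], [295.0, 239.0]), ([368.0, 200.0], [272.0, 237.0])]
0 [([355.0, 217.0], [296.0, 230.0]), ([376.0, 206.0], [273.0, 228.0])]
0.1 [([362.0, 224.0], [297.0, 221.0]), ([383.0, 213.0], [274.0, 219.0])]
0.2 [([369.0, 232.0], [298.0, 213.0]), ([390.0, 220.0], [275.0, 211.0])]
```

View pics/c7.png

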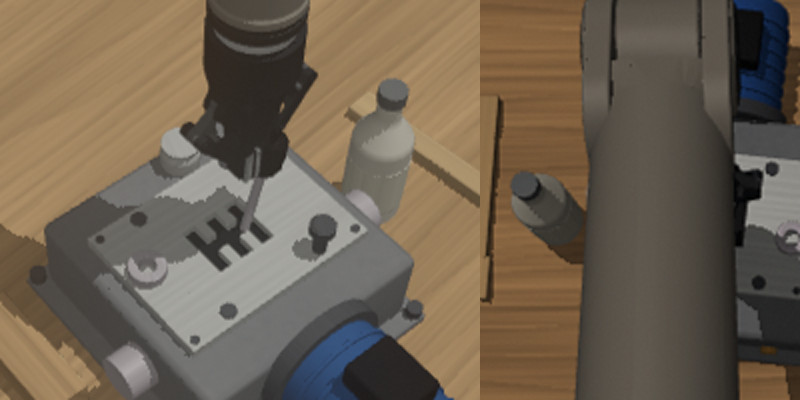

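Not at the stop yet. I'll carry on in 1 mm steps.

Call:
{"name": "send_rows", "arguments": {
  "deltas": [
    [[0,0.001,0],0],
    [[0,0.002,0],0],
    [[0,0.002,0],0]
  ]
}}

```text
t: 13.55
tool_pos: [0.586, 0.099, 0.1848]
orientation: [[-0.001, 0.112, 0.994], [0.002, 0.994, -0.112], [-1.0, 0.001, -0.002]]
ft_force: [0.8, -3.1, -0.4]
width: 0.0001
```

Call:
{"name": "send_rows", "arguments": {
  "deltas": [
    [[0,0.001,0],0],
    [[0,0.0015,0],0],
    [[0,0.0015,0],0]
  ]
}}

```text
t: 13.85
tool_pos: [0.5861, 0.1007, 0.1848]
orientation: [[-0.002, 0.111, 0.994], [0.002, 0.994, -0.111], [-1.0, 0.001, -0.002]]
ft_force: [0.0, -2.8, -0.6]
width: -0.0002
```

```bash
python3 st.py c8;python3 - <<'E'
from rig import get_image
import cv2
p=get_image("wrist");cv2.imwrite("pics/w8.png",p["image"])
E
```

```text
t 13.85 tcp gb mm [-1.000e-01  1.960e+01  1.848e+02] F gb [ 0.4 -2.8 -0.6] w -0.0002304940106182067
[[-0.002, -0.003, 1.0], [0.001, 1.0, 0.003], [-1.0, 0.001, -0.002]]
s 0.54 [378.9, 208.2] 250
t 0.36 [336.9, 250.4] 206
-0.2 [([341.0, 206.0], [294.0, 248.0]), ([361.0, 195.0], [271.0, 246.0])]
-0.1 [([348.0, 211.0], [295.0, 239.0]), ([368.0, 200.0], [272.0, 237.0])]
0 [([355.0, 217.0], [296.0, 230.0]), ([376.0, 206.0], [273.0, 228.0])]
0.1 [([362.0, 224.0], [297.0, 221.0]), ([383.0, 213.0], [274.0, 219.0])]
0.2 [([369.0, 232.0], [298.0, 213.0]), ([390.0, 220.0], [275.0, 211.0])]
```

View pics/c8.png

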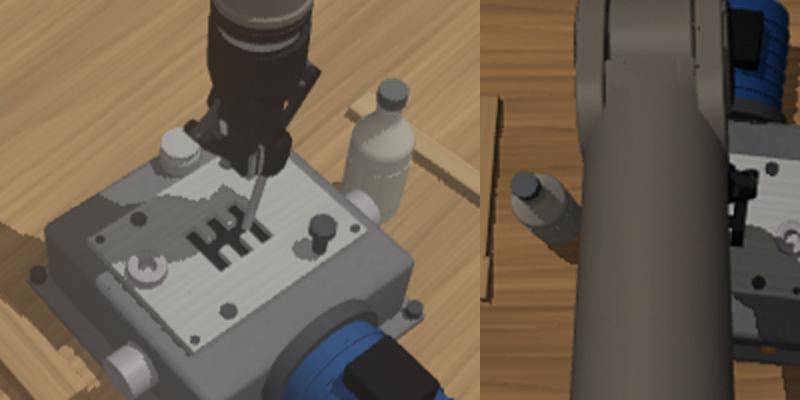

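View pics/w8.png

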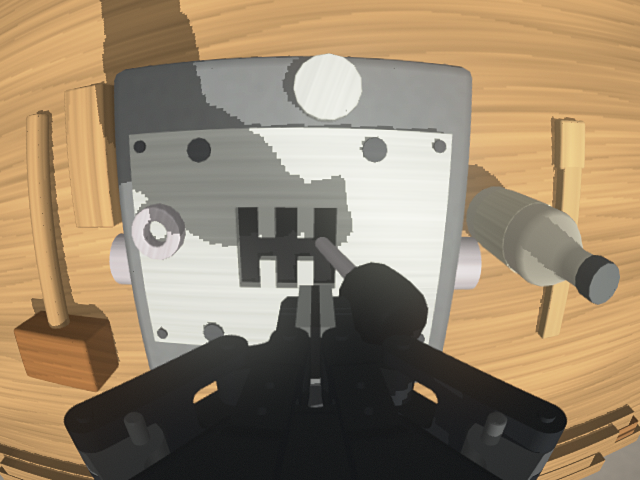

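The wrist view shows the rod (column about 322) nearly on the +y leg's middle line (about 326), and still in the crossing channel. The stop is not reached yet.

Call:
{"name": "send_rows", "arguments": {
  "deltas": [
    [[0,0.001,0],0],
    [[0,0.002,0],0],
    [[0,0.002,0],0]
  ]
}}

```text
t: 14.4
tool_pos: [0.5863, 0.1018, 0.1849]
orientation: [[-0.002, 0.112, 0.994], [0.001, 0.994, -0.112], [-1.0, 0.0, -0.002]]
ft_force: [-0.1, -3.9, -0.4]
width: 0.0004
```

Call:
{"name": "send_rows", "arguments": {
  "deltas": [
    [[0,0.001,0],0],
    [[0,0.0015,0],0],
    [[0,0.0015,0],0]
  ]
}}

```text
t: 14.7
tool_pos: [0.5864, 0.1018, 0.1848]
orientation: [[-0.002, 0.113, 0.994], [-0.001, 0.994, -0.113], [-1.0, -0.002, -0.002]]
ft_force: [-0.4, -6.3, -0.2]
width: 0.0002
```

At the stop: no further advance, 6 N. Next I'll back off and go round behind the knob.

Call:
{"name": "send_rows", "arguments": {
  "deltas": [
    [[0,-0.006,0],0],
    [[0,-0.014,0],0],
    [[0,-0.022,-0.008],0],
    [[0,-0.025,-0.025],0],
    [[0,-0.02,-0.042],0],
    [[0,-0.005,-0.048],0],
    [[0.002,0.01,-0.048],0],
    [[0.003,0.02,-0.048],0],
    [[0.004,0.025,-0.048],0],
    [[0.004,0.025,-0.048],0],
    [[0.004,0.025,-0.048],0]
  ]
}}

```text
t: 15.8
tool_pos: [0.5418, 0.1313, 0.1807]
orientation: [[-0.002, 0.114, 0.993], [-0.002, 0.993, -0.114], [-1.0, -0.003, -0.002]]
ft_force: [-0.2, -0.2, -0.1]
width: -0.0003
```

```bash
cat >> st.py <<'E'
p=get_image("wrist");cv2.imwrite("pics/%sw.png"%sys.argv[1],p["image"])
E
python3 st.py c9
```

```text
t 15.8 tcp gb mm [-47.7  44.9 180.7] F gb [-0.2 -0.2 -0.1] w -0.00032218809331372486
[[-0.002, -0.001, 1.0], [-0.003, 1.0, 0.001], [-1.0, -0.003, -0.002]]
s 0.66 [371.0, 205.0] 403
-0.2 [([341.0, 206.0], [294.0, 248.0]), ([361.0, 195.0], [271.0, 246.0])]
-0.1 [([348.0, 211.0], [295.0, 239.0]), ([368.0, 200.0], [272.0, 237.0])]
0 [([355.0, 217.0], [296.0, 230.0]), ([376.0, 206.0], [273.0, 228.0])]
0.1 [([362.0, 224.0], [297.0, 221.0]), ([383.0, 213.0], [274.0, 219.0])]
0.2 [([369.0, 232.0], [298.0, 213.0]), ([390.0, 220.0], [275.0, 211.0])]
```

View pics/c9w.png

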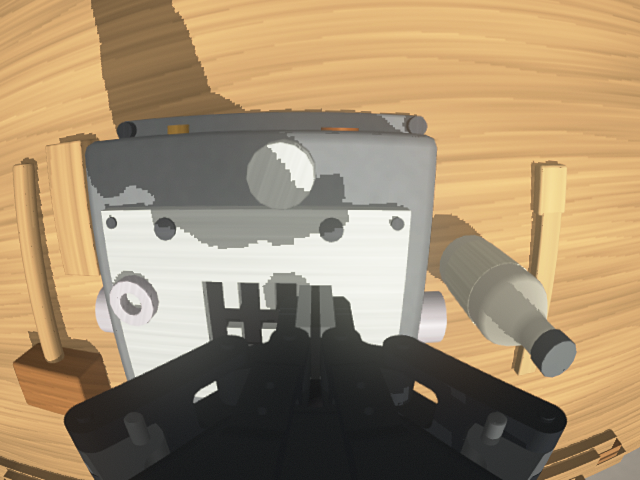

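View pics/c9.png

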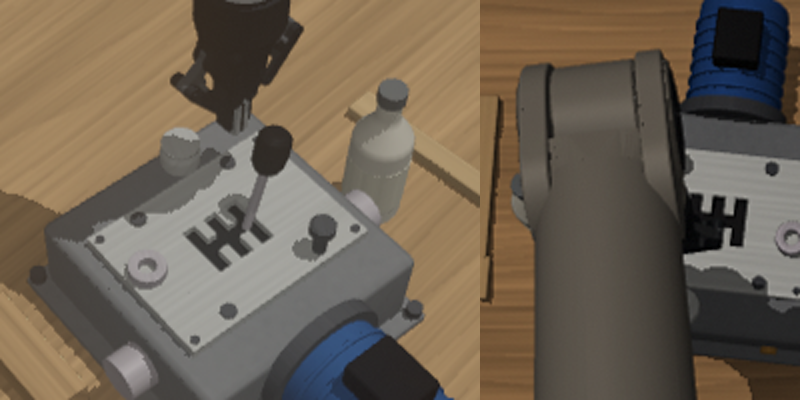

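The knob is at (376,205), so along ≈ 0 and across ≈ 0.26. The fingers are behind it, and the next push is +x.

Call:
{"name": "send_rows", "arguments": {
  "deltas": [
    [[0,0.001,0.005],0],
    [[0,0.001,0.01],0],
    [[0,0.001,0.014],0],
    [[0,0.001,0.017],0],
    [[0,0.001,0.019],0],
    [[0,0.001,0.021],0],
    [[0,0.001,0.023],0],
    [[0,0.001,0.025],0],
    [[0,0.001,0.027],0],
    [[0,0.001,0.029],0],
    [[0,0.001,0.031],0]
  ]
}}

```text
t: 17.15
tool_pos: [0.5726, 0.1289, 0.181]
orientation: [[-0.002, 0.114, 0.993], [-0.001, 0.993, -0.114], [-1.0, -0.002, -0.002]]
ft_force: [-3.1, -0.3, 2.9]
width: 0.0001
```

Call:
{"name": "send_rows", "arguments": {
  "deltas": [
    [[0,0,0.002],0],
    [[0,0,0.004],0],
    [[0,0,0.006],0],
    [[0,0,0.008],0],
    [[0.001,0,0.01],0],
    [[0.001,0,0.012],0],
    [[0.001,0,0.014],0]
  ]
}}

```text
t: 17.85
tool_pos: [0.5865, 0.1274, 0.1798]
orientation: [[-0.003, 0.114, 0.993], [-0.001, 0.993, -0.114], [-1.0, -0.002, -0.002]]
ft_force: [-3.3, 0.6, 1.2]
width: 0.0
```

```bash
python3 st.py c10
```

```text
t 17.85 tcp gb mm [ -2.8  46.2 179.8] F gb [-3.3  0.2  1.2] w 5.538634705535074e-06
[[-0.002, -0.001, 1.0], [-0.002, 1.0, 0.001], [-1.0, -0.002, -0.002]]
s 0.83 [383.8, 216.2] 397
-0.2 [([341.0, 206.0], [294.0, 248.0]), ([361.0, 195.0], [271.0, 246.0])]
-0.1 [([348.0, 211.0], [295.0, 239.0]), ([368.0, 200.0], [272.0, 237.0])]
0 [([355.0, 217.0], [296.0, 230.0]), ([376.0, 206.0], [273.0, 228.0])]
0.1 [([362.0, 224.0], [297.0, 221.0]), ([383.0, 213.0], [274.0, 219.0])]
0.2 [([369.0, 232.0], [298.0, 213.0]), ([390.0, 220.0], [275.0, 211.0])]
```

View pics/c10.png

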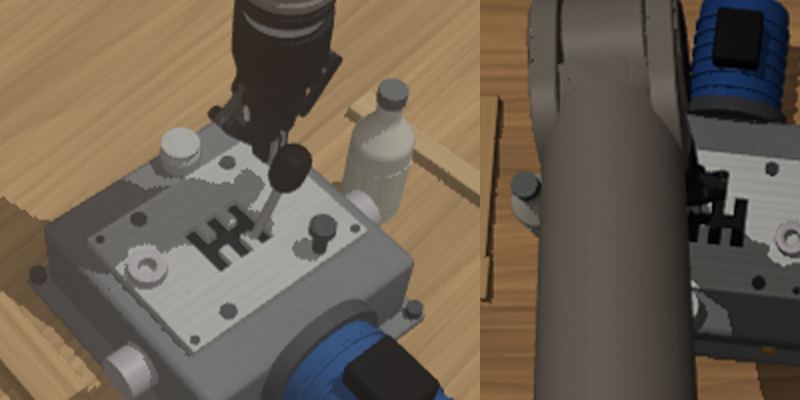

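The lever is running down the pinned leg: the knob is at about (385,214), along ≈ 0.12. I'll keep pushing to the stop.

Call:
{"name": "send_rows", "arguments": {
  "deltas": [
    [[0,0,0.002],0],
    [[0,0,0.004],0],
    [[0.001,0,0.006],0],
    [[0.001,0,0.008],0],
    [[0.001,0,0.01],0],
    [[0.001,0,0.01],0]
  ]
}}

```text
t: 18.7
tool_pos: [0.5967, 0.1261, 0.1786]
orientation: [[-0.002, 0.114, 0.993], [-0.002, 0.993, -0.114], [-1.0, -0.002, -0.002]]
ft_force: [-2.8, -1.0, 2.0]
width: -0.0002
```

Call:
{"name": "send_rows", "arguments": {
  "deltas": [
    [[0,0,0.001],0],
    [[0,0,0.002],0],
    [[0,0,0.003],0],
    [[0,0,0.003],0]
  ]
}}

```text
t: 19.1
tool_pos: [0.5997, 0.1256, 0.1784]
orientation: [[-0.002, 0.114, 0.993], [-0.002, 0.993, -0.114], [-1.0, -0.002, -0.002]]
ft_force: [-3.8, -0.3, 0.4]
width: 0.0001
```

Call:
{"name": "send_rows", "arguments": {
  "deltas": [
    [[0,0,0.001],0],
    [[0,0,0.002],0],
    [[0,0,0.002],0]
  ]
}}

```text
t: 19.4
tool_pos: [0.6017, 0.1253, 0.1781]
orientation: [[-0.003, 0.115, 0.993], [-0.002, 0.993, -0.115], [-1.0, -0.002, -0.002]]
ft_force: [-3.2, -0.4, 0.7]
width: 0.0001
```

```bash
python3 st.py c11
```

```text
t 19.4 tcp gb mm [ 12.5  45.8 178.1] F gb [-3.1 -0.7  0.7] w 0.00014972897763294545
[[-0.002, -0.0, 1.0], [-0.002, 1.0, 0.0], [-1.0, -0.002, -0.002]]
s 0.97 [390.8, 219.7] 429
-0.2 [([341.0, 206.0], [294.0, 248.0]), ([361.0, 195.0], [271.0, 246.0])]
-0.1 [([348.0, 211.0], [295.0, 239.0]), ([368.0, 200.0], [272.0, 237.0])]
0 [([355.0, 217.0], [296.0, 230.0]), ([376.0, 206.0], [273.0, 228.0])]
0.1 [([362.0, 224.0], [297.0, 221.0]), ([383.0, 213.0], [274.0, 219.0])]
0.2 [([369.0, 232.0], [298.0, 213.0]), ([390.0, 220.0], [275.0, 211.0])]
```

View pics/c11.png

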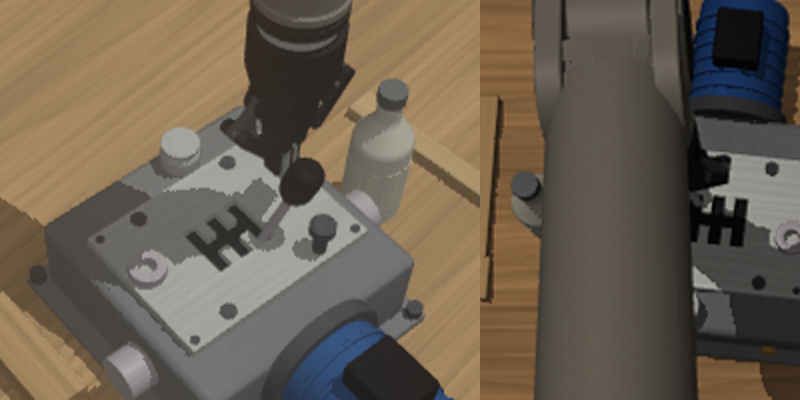

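Call:
{"name": "send_rows", "arguments": {
  "deltas": [
    [[0,0,0.001],0],
    [[0,0,0.0015],0],
    [[0,0,0.0015],0]
  ]
}}

```text
t: 19.95
tool_pos: [0.6027, 0.1252, 0.1781]
orientation: [[-0.004, 0.115, 0.993], [-0.002, 0.993, -0.115], [-1.0, -0.002, -0.003]]
ft_force: [-3.9, -0.1, 0.6]
width: 0.0002
```

Call:
{"name": "send_rows", "arguments": {
  "deltas": [
    [[0,0,0.001],0],
    [[0,0,0.0015],0],
    [[0,0,0.0015],0]
  ]
}}

```text
t: 20.25
tool_pos: [0.6036, 0.125, 0.1779]
orientation: [[-0.005, 0.115, 0.993], [-0.002, 0.993, -0.115], [-1.0, -0.003, -0.005]]
ft_force: [-6.1, 0.3, 0.8]
width: 0.0002
```

Call:
{"name": "send_rows", "arguments": {
  "deltas": [
    [[0,0,0.001],0],
    [[0,0,0.0015],0],
    [[0,0,0.0015],0]
  ]
}}

```text
t: 20.55
tool_pos: [0.6041, 0.125, 0.1778]
orientation: [[-0.008, 0.114, 0.993], [-0.002, 0.993, -0.114], [-1.0, -0.003, -0.007]]
ft_force: [-7.0, 0.1, 1.7]
width: -0.0004
```

The lever is against the end stop: almost no advance, with the force up to 7 N. I'll back away and rise clear.

Call:
{"name": "send_rows", "arguments": {
  "deltas": [
    [[0,0,-0.003],0],
    [[0,0,-0.012],0],
    [[0,0,-0.025],0],
    [[0,0,-0.04],0],
    [[-0.005,0,-0.055],0],
    [[-0.02,0,-0.07],0],
    [[-0.04,0,-0.09],0],
    [[-0.06,0,-0.12],0],
    [[-0.08,0,-0.14],0],
    [[-0.08,0,-0.15],0],
    [[-0.08,0,-0.15],0],
    [[-0.08,0,-0.15],0]
  ]
}}

```text
t: 21.75
tool_pos: [0.4563, 0.142, 0.2583]
orientation: [[-0.007, 0.115, 0.993], [-0.002, 0.993, -0.115], [-1.0, -0.003, -0.006]]
ft_force: [0.3, 0.2, 0.2]
width: -0.0
```

```bash
python3 st.py c12; python3 - <<'E'
from h import *
from rig import get_image,models
S=get_image("scene");s=cam(S);v=[.584,.0812,-.115]
d=models.regions_of("knob",S)[0];b=models.boxes_of("knob",S)[0]
for xy in (d["xy"],b["xy"]):
    r=least_squares(lambda a:proj(s,G(v,knob(*a)))[0]-xy,[.2,.25]).x
    print(xy,"along/across est",r.round(3))
for q in ["grease_tin","bearing","glue","mallet","offcut","push_stick"]: print(q,[np.round(x["xy"],1).tolist() for x in models.boxes_of(q,S)[:1]])
E
```

```text
t 21.75 tcp gb mm [-133.9   45.8  258.3] F gb [0.3 0.2 0.2] w -3.992141162556929e-06
[[-0.006, -0.0, 1.0], [-0.003, 1.0, 0.0], [-1.0, -0.003, -0.006]]
s 0.61 [390.4, 219.9] 399
t 0.73 [273.2, 209.4] 305
-0.2 [([341.0, 206.0], [294.0, 248.0]), ([361.0, 195.0], [271.0, 246.0])]
-0.1 [([348.0, 211.0], [295.0, 239.0]), ([368.0, 200.0], [272.0, 237.0])]
0 [([355.0, 217.0], [296.0, 230.0]), ([376.0, 206.0], [273.0, 228.0])]
0.1 [([362.0, 224.0], [297.0, 221.0]), ([383.0, 213.0], [274.0, 219.0])]
0.2 [([369.0, 232.0], [298.0, 213.0]), ([390.0, 220.0], [275.0, 211.0])]
[390.2, 220.6] along/across est [0.206 0.261]
[387.9, 222.9] along/across est [0.217 0.221]
grease_tin [[331.2, 204.0]]
bearing [[313.3, 263.6]]
glue [[432.4, 206.6]]
mallet []
offcut [[252.9, 310.0]]
push_stick [[475.2, 222.0]]
```

View pics/c12.png

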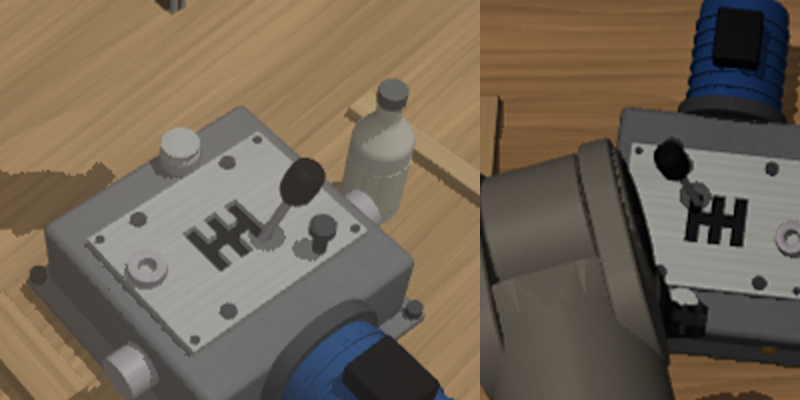

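View pics/c12w.png

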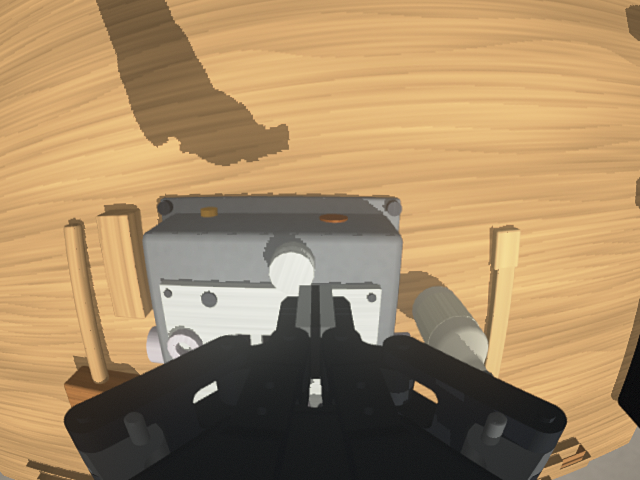

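Both fixed cameras agree with the lever home: scene knob (390,220) gives along ≈ 0.206, across ≈ 0.261, and top knob (273,209) against (275,211) expected. The arm is clear and the bystanders in view haven't shifted, so I'll hand in.

```bash
python3 -c "
from rig import manip
print(manip.hand_in())"
```

```text
the job is handed in; nothing more can be done
None
```

I pushed the lever into the outer slot marked by the index pin, the one at +x, +y, and handed the job in at about 22 s. No verdict comes back, so the result rests on my last checks.

**What I did:** With the fingers shut, I pushed the knob about 17 mm along +x out of the middle leg. Then I pushed it +y through the crossing channel to its stop, and +x to the end stop. The highest force I read was about 7 N. I did not pinch the knob or pull it up.

**Last checks:**
- **Lever:** fitting the knob's outline in the scene image gave along ≈ 0.206 rad and across ≈ 0.261 rad. The top view agreed to about 2 px. Another network's box centre gave 0.217 and 0.221 rad, but it looked a little off-centre on the knob.
- **Arm:** clear of everything, with contact force near zero.
- **Bystanders:** the tin, bearing and glue were within 2 px of where they started. I had no starting readings for the offcut and push stick, but both looked unmoved. The network did not report the mallet in the last scene image; its visible part looked undisturbed in the wrist view, and the arm never went near it.
- **Knob lift:** not measured directly; the knob's position in the images matches it being down on its rod.

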